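# Put the stray spice tins back into the crowded rack

### The job

Put every spice tin left out on the worktop back into the right-hand bay of the spice rack: slide the clear guard fully open to the left, nudge the tins in the row along to make room wherever the gaps are too narrow, and set each stray tin in. In the end all the tins must stand upright on the bay's floor in a single row, with the guard slid fully shut over them. Leave the other things on the worktop alone.

Things in the scene. Friction and masses are not known exactly. Their poses are not given: they have to be found in the camera images.
- stray0_mid (a point): stray tin (may be absent): round steel spice tin, a cylinder 42 mm across and 42 mm high, 0.09 kg (0.06 to 0.13), with a flat orange lid; point on its axis half-way up, 21 mm above its underside; z axis up; on the worktop in front of the rack at the start
- stray1_mid (a point): stray tin (may be absent): round steel spice tin, a cylinder 42 mm across and 42 mm high, 0.09 kg (0.06 to 0.13), with a flat white lid; point on its axis half-way up, 21 mm above its underside; z axis up; on the worktop in front of the rack at the start
- stray2_mid (a point): stray tin (may be absent): round steel spice tin, a cylinder 42 mm across and 42 mm high, 0.09 kg (0.06 to 0.13), with a flat black lid; point on its axis half-way up, 21 mm above its underside; z axis up; on the worktop in front of the rack at the start
- row0_mid (a point): tin of the row: round steel spice tin, a cylinder 42 mm across and 42 mm high, 0.09 kg (0.06 to 0.13), with a flat red lid; point on its axis half-way up, 21 mm above its underside; z axis up; in the rack's right-hand bay from the start
- row1_mid (a point): tin of the row: round steel spice tin, a cylinder 42 mm across and 42 mm high, 0.09 kg (0.06 to 0.13), with a flat yellow lid; point on its axis half-way up, 21 mm above its underside; z axis up; in the rack's right-hand bay from the start
- row2_mid (a point): tin of the row: round steel spice tin, a cylinder 42 mm across and 42 mm high, 0.09 kg (0.06 to 0.13), with a flat green lid; point on its axis half-way up, 21 mm above its underside; z axis up; in the rack's right-hand bay from the start
- row3_mid (a point): tin of the row: round steel spice tin, a cylinder 42 mm across and 42 mm high, 0.09 kg (0.06 to 0.13), with a flat blue lid; point on its axis half-way up, 21 mm above its underside; z axis up; in the rack's right-hand bay from the start
- bay (a point): floor centre of the right-hand bay of the fixed wooden spice rack (66 mm deep, 654 long, two bays). x: across the rack to the back; y: along the row to the left; z up. Bay 315 mm long (y), 50 deep (x), floor 8 mm above the worktop, polished steel on which tins slide easily; walls 8 mm thick; front and back walls 18 mm high above the worktop, end boards and divider 52 mm. Seven tins fit in a row.
- guard (a joint): clear dust guard, a tunnel of front, top and back panes (73 mm deep, 317 long, top 70 mm above the worktop, ends open) sliding along the rack: 0 = shut, over the right-hand bay; 0.315 m = fully open, moved left (+y of the bay) over the left-hand bay. 1.5 N friction, stays where left.
- guard_handle (a point): centre of the black grip block in the middle of the guard's top, 44 mm (x) by 16 mm (y, the way it slides) by 32 mm high; this point is 86 mm above the worktop, the block's top 102 mm; axes as those of bay, moves with the guard
- espresso_cup: bystander, white espresso cup, 62x88x50 mm; origin at the centre of its underside
- honey_jar: bystander, honey jar with black lid, 63 mm across, 94 mm high; origin at the centre of its underside
- masking_tape: bystander, roll of tape lying flat, 96 mm across, 25 mm high; origin at the centre of its underside
- yoghurt_tub: bystander, yoghurt tub, 72 mm across and 72 mm high; origin at the centre of its underside
Mind the look-alikes: they are no part of the job. What is shaped like the part that bears stray0_mid but purple is not meant.

How it is judged (in metres and radians):
On the way, in this order (a step that is already met when the one before it is completed fails the run):
1. the guard is slid fully open (within about 4 cm of its left stop) (value of joint guard above 0.27 m), for 0.2 s.
2. every stray tin stands upright in the row, with the guard still open (value of joint guard above 0.27 m and x of stray0_mid in the frame of bay between -0.01 and 0.01 m and y of stray0_mid in the frame of bay between -0.14 and 0.14 m and z of stray0_mid in the frame of bay between 0.016 and 0.027 m and angle between each of stray0_mid, stray1_mid, stray2_mid's own z axis and vertical below 0.15 rad and x of stray1_mid in the frame of bay between -0.01 and 0.01 m and y of stray1_mid in the frame of bay between -0.14 and 0.14 m and z of stray1_mid in the frame of bay between 0.016 and 0.027 m and x of stray2_mid in the frame of bay between -0.01 and 0.01 m and y of stray2_mid in the frame of bay between -0.14 and 0.14 m and z of stray2_mid in the frame of bay between 0.016 and 0.027 m), for 0.2 s.
At the end, for the whole second after the job is handed in: All spice tins stand upright (within 0.15 rad) on the floor of the right-hand bay, between its walls (centres within 10 mm of its centre line, inside its length, height within about 5 mm of resting on the floor), and the guard is shut to within 10 mm (x of stray0_mid in the frame of bay between -0.01 and 0.01 m and y of stray0_mid in the frame of bay between -0.14 and 0.14 m and z of stray0_mid in the frame of bay between 0.016 and 0.027 m and angle between each of stray0_mid, stray1_mid, stray2_mid, row0_mid, row1_mid, row2_mid, row3_mid's own z axis and vertical below 0.15 rad and x of stray1_mid in the frame of bay between -0.01 and 0.01 m and y of stray1_mid in the frame of bay between -0.14 and 0.14 m and z of stray1_mid in the frame of bay between 0.016 and 0.027 m and x of stray2_mid in the frame of bay between -0.01 and 0.01 m and y of stray2_mid in the frame of bay between -0.14 and 0.14 m and z of stray2_mid in the frame of bay between 0.016 and 0.027 m and x of row0_mid in the frame of bay between -0.01 and 0.01 m and y of row0_mid in the frame of bay between -0.14 and 0.14 m and z of row0_mid in the frame of bay between 0.016 and 0.027 m and x of row1_mid in the frame of bay between -0.01 and 0.01 m and y of row1_mid in the frame of bay between -0.14 and 0.14 m and z of row1_mid in the frame of bay between 0.016 and 0.027 m and x of row2_mid in the frame of bay between -0.01 and 0.01 m and y of row2_mid in the frame of bay between -0.14 and 0.14 m and z of row2_mid in the frame of bay between 0.016 and 0.027 m and x of row3_mid in the frame of bay between -0.01 and 0.01 m and y of row3_mid in the frame of bay between -0.14 and 0.14 m and z of row3_mid in the frame of bay between 0.016 and 0.027 m and value of joint guard below 0.01 m); the robot touches nothing.
It fails at once if a bystander (cup, honey jar, tape or yoghurt tub) is moved more than 3 cm (distance of any of espresso_cup, honey_jar, masking_tape, yoghurt_tub from where it was at the start of the episode above 0.03 m).
Of stray0, stray1, stray2 only 2 to 3 are there at a start; the rules pass over those that are not, and their reading is None.
At some moment in a run one of stray0, stray1, stray2 may be knocked a few centimetres aside while the robot is not near it.
Once in a run the grip may slacken for a moment while it holds something.
It also fails if it takes over 210 s, if anything falls off the work surface, if the arm or the gripper's body presses on something with over 40 N, if the wrist force passes 120 N, or if a joint passes its speed limit or range.

### The arm

A 7-joint arm with a two-finger parallel gripper is mounted at the origin on a cart in front of the work surface, level with it; the furniture and walls round the work are solid. World frame = base frame: x ahead of the robot, y to its left, z up, the work surface at z = 0. Lengths are in m, angles in degrees, forces in N, time in s.
With the tool pointing down it reaches from about 0.425 to 0.875 m from the base axis. Payload 4.7 kg.
Tool frame: the origin (TCP) lies midway between the tips of the shut fingers; the grasp point (between the pads) lies 19 mm behind it; z points along the fingers, y is the line along which they close (so a half turn about z gives the same grasp; the last joint's range is limited). The gripper opens to 87 mm and grips with 3 to 60 N. Pads are 19 mm wide; open, the fingers measure 117 mm over their backs; the gripper's body (75 mm by 190 mm) begins 51 mm behind the grasp point.
Start: joints at [-74.994, 18.392, -4.016, 83.108, 1.295, 78.541, -3.26], TCP at [0.159, 0.63, 0.223] pointing down, gripper open.
Joint ranges: [-163.93, 163.93], [-17.29, 119.83], [-79.2, 71.16], [3.27, 140.29], [-89.18, 269.18], [5.43, 117.66], [-154.24, 154.24]. Speed limits (degrees/s): [147.25, 147.25, 180, 180, 180, 180, 180].

### API

Orientations are given as [roll, pitch, yaw] about the fixed x, y, z axes, in that order (R = Rz(yaw) Ry(pitch) Rx(roll)).
In Python, from cell import env, viewer, boxes_of, masks_of gives the robot as it stands. The module is installed in compiled form; this text tells all that it offers.
- The arm moves only by the tool apply_moves, never from a script. Its argument "moves" is a list of rows, each a list of 7 numbers: the shift along the tool's x, y, z scaled (see below), then the turn, a rotation vector about the tool's x, y, z scaled (see below), then the opening, from 0 (shut) to 1 (fully open). A call has 1 to 20 rows; each row is the pose to reach, as a shift and turn from the pose commanded when the call began, along the tool's axes at that moment; what a row does not reach only later rows make up. The controller multiplies each number of a shift by 0.2 m and each number of a turn by 1.5 rad. A row lasts 1/10 s, in which the tool goes at most 50 mm and 8.59 degrees, less where a joint would pass 70% of its speed; a pose out of reach is approached as far as the arm can. A call with a number of a shift or a turn outside -1 to 1 is refused whole. A call with a gripper value outside its range is refused whole. The fingers move at their own pace and stop on an object; "grip_force" is the grip in N (left out, the last holds). Time passes only in rows, so rows that repeat a pose let the fingers close. It gives the time, the measured TCP pose, the force, the opening and the grip force at its end, in the units of the state.
- env.get_obs(): the state, without advancing time (a new reading comes with each control period).
- viewer.read_camera(name): name is "scene" or "top" or "wrist"; returns the picture (420x560x3 uint8, red, green, blue); there is no depth.
- viewer.get_calibration(name): a dict with "fov_y" (degrees; the focal length in pixels is half the picture's height over the tangent of half this angle, whatever the lens; pixels are square), "cx", "cy" (the principal point, pixels), "position" and "orientation" of the camera in the world. Camera axes: x right, y up, looking along -z (the intrinsics and any distortion apply to the point x, -y, -z); pixel columns grow to the right and rows downward; lengths in m; the calibration is good to about 2 mm. A picture is of the moment at which its call begins: read the wrist's pose just before it. get_calibration takes no time and is no camera call; for the wrist camera it gives the pose at the moment of the call.
- env.sign_off(): hands the job in; it is judged then, once.
Trained networks look in the newest picture that a camera, given by its name, has taken for a name from the list of things; names that differ only in an ending like _2 or _b are one class to them, and where a whole thing is asked for, a point or a joint stands for the part that bears it (a point fixed in the world has none). Each returns a list of dicts, best first, with "conf" (0 to 1); they miss things now and then, are a little off and sometimes report something else, mostly with a low value. They report only what shows in the picture. A call takes as long as a camera call. They do not tell look-alikes from the thing itself.
- boxes_of(camera, target): "location" ([column, row] in pixels, amid what is visible of it).
- masks_of(camera, target): "pixels" (420x560 bool, what is visible of it) and "location" ([column, row] in pixels, amid what is visible of it).
The state is a dict: "time_s": time; "qpos": joint angles; "joint_velocities": joint speeds; "effort": joint torques, N m; "tool_pos": TCP position; "tool_rot": TCP orientation; "force": force on the tool from outside, world axes, zero at the start; "wrist_torque": the same for the moment, N m; "grip_width": finger opening in m; "grasp_force": force on a finger pad.
Only numpy, scipy, OpenCV 4.12 (cv2) and the standard library are available. Lean on these libraries where they do the work, as an engineer would, in place of code of your own. Each camera call takes 0.05 s, during which the arm holds its last target. There are 200 camera calls.

## Working session

There is one attempt and no reset: what is moved stays moved. The work goes in short steps, Python scripts to look and compute and a tool call to move; the robot and the scene stay as the last step left them, time stands still between calls to the robot, and variables do not carry over. Pictures are saved under pics/ and viewed, at most 14 in all, crops included, and the job is handed in when it is done.

Besides the shell and the picture viewer there is one more tool, called as a command line: name --pt "numbers of a row" for each row, then --argument value for the rest. apply_moves: Moves the arm, as the interface text tells. Shifts and turns lie within -1 to 1; 1 stands for 0.2 m of shift or 1.5 rad of turn. Its arguments: {"type":"object","properties":{"moves":{"type":"array","items":{"type":"array","items":{"type":"number","minimum":-1,"maximum":1}}},"grip_force":{"type":"number"}},"required":["moves"]}

```bash
mkdir -p pics; python3 - <<'E'
from cell import env, viewer
import cv2
o=env.get_obs();print({k:o[k] for k in('time_s','tool_pos','tool_rot','force','grip_width')})
for n in('scene','top'):
    im=viewer.read_camera(n);cv2.imwrite(f'pics/{n}0.png',im[:,:,::-1]);print(n,viewer.get_calibration(n))
print(viewer.get_calibration('wrist'))
E
```

```text
{'time_s': 0.0, 'tool_pos': array([0.15935848, 0.6296096 , 0.22145611]), 'tool_rot': array([-1.79891734e+02,  5.79131760e-03,  1.65802022e+02]), 'force': array([ 0.36151195,  0.3355543 , -0.51706794]), 'grip_width': 0.0870054739999406}
scene {'fov_y': 43.53435769047232, 'cx': 277.0196055866615, 'cy': 218.11335097584728, 'position': array([-0.3777554 , -0.78923965,  0.79312732]), 'orientation': array([ 58.26921596,  -0.52239101, -46.55687403])}
top {'fov_y': 46.79157572485957, 'cx': 269.8919100151655, 'cy': 202.99208820962087, 'position': array([ 0.29429216, -0.00560701,  1.51597465]), 'orientation': array([  7.40866393,   0.18938019, -88.42963793])}
{'fov_y': 62.43529027258711, 'cx': 278.1740468508477, 'cy': 208.69637085915937, 'position': array([0.08530688, 0.64855487, 0.38367268]), 'orientation': array([-16.18179538,   0.09261164,  75.8376235 ])}
```

View pics/scene0.png

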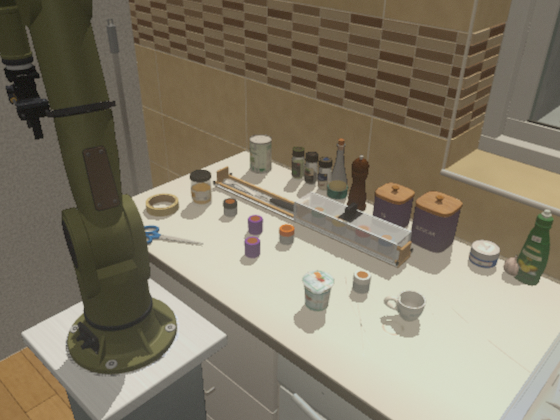

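View pics/top0.png

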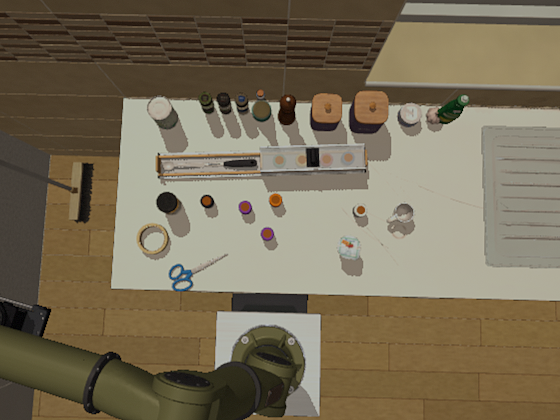

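Both views show the rack at the back with the guard shut over the right bay (handle near (313,157) in top). Round tins on the worktop in top: black (207,201), orange (275,201), white (360,211), and purple look-alikes at (245,208) and (267,234).

```bash
cat > h.py <<'E'
import numpy as np, cv2
from scipy.spatial.transform import Rotation as R
from cell import env, viewer, boxes_of, masks_of
def ray(cam,uv,c=None):
    c=c or viewer.get_calibration(cam)
    f=210/np.tan(np.radians(c['fov_y']/2))
    d=np.array([(uv[0]-c['cx'])/f,-(uv[1]-c['cy'])/f,-1])
    return np.array(c['position']),R.from_euler('xyz',c['orientation'],degrees=True).apply(d)
def onz(cam,uv,z,c=None):
    p,d=ray(cam,uv,c); return p+d*(z-p[2])/d[2]
def proj(cam,P,c=None):
    c=c or viewer.get_calibration(cam)
    f=210/np.tan(np.radians(c['fov_y']/2))
    q=R.from_euler('xyz',c['orientation'],degrees=True).inv().apply(np.array(P)-c['position'])
    return c['cx']-f*q[...,0]/q[...,2], c['cy']+f*q[...,1]/q[...,2]
def move(pos,yaw=None,rows=True):
    """shift (scaled) + turn (scaled) from current pose to tool-down pose"""
    o=env.get_obs(); T=R.from_euler('xyz',o['tool_rot'],degrees=True)
    s=T.inv().apply(np.array(pos)-o['tool_pos'])/0.2
    t=np.zeros(3)
    if yaw is not None: t=(T.inv()*R.from_euler('xyz',[180,0,yaw],degrees=True)).as_rotvec()/1.5
    print('to',np.round(pos,4),'shift',np.round(s,3),'turn',np.round(t,3)); return s,t
E
python3 - <<'E'
from h import *
for n in('scene','top'):
    viewer.read_camera(n)
    for t,z in [('stray0_mid',.021),('stray1_mid',.021),('stray2_mid',.021),('row0_mid',.029),('row1_mid',.029),('row2_mid',.029),('row3_mid',.029),('guard_handle',.09),('guard',.05),('espresso_cup',.025),('honey_jar',.047),('masking_tape',.012),('yoghurt_tub',.036)]:
        for b in boxes_of(n,t)[:3]:
            print(n,t,round(b['conf'],2),np.round(b['location']),np.round(onz(n,b['location'],z),3))
for uv,z in [((159,154),.052),((158,177),.052),((366,146),.052),((366,172),.052),((313,157),.102)]: print(uv,np.round(onz('top',uv,z),3))
im=viewer.read_camera('top')
cv2.imwrite('pics/c1.png',cv2.resize(im[130:260,140:420,::-1],None,fx=2.85,fy=2.85,interpolation=cv2.INTER_CUBIC))
E
```

```text
scene stray0_mid 0.74 [254. 221.] [0.477 0.1   0.021]
scene stray0_mid 0.53 [251. 247.] [0.383 0.015 0.021]
scene stray1_mid 0.72 [353. 226.] [ 0.649 -0.111  0.021]
scene stray1_mid 0.68 [360. 277.] [ 0.48  -0.259  0.021]
scene stray2_mid 0.52 [230. 208.] [0.479 0.197 0.021]
scene row0_mid 0.29 [349. 228.] [ 0.625 -0.117  0.029]
scene row1_mid 0.64 [336. 220.] [ 0.631 -0.065  0.029]
scene guard_handle 0.93 [351. 226.] [ 0.555 -0.168  0.09 ]
scene guard 0.84 [353. 225.] [ 0.614 -0.135  0.05 ]
scene espresso_cup 0.95 [408. 303.] [ 0.471 -0.393  0.025]
scene honey_jar 0.77 [200. 185.] [0.478 0.328 0.047]
scene masking_tape 0.84 [159. 206.] [0.351 0.366 0.012]
scene yoghurt_tub 0.81 [319. 284.] [ 0.376 -0.215  0.036]
scene yoghurt_tub 0.38 [230. 208.] [0.462 0.177 0.036]
top stray0_mid 0.63 [245. 206.] [0.477 0.082 0.021]
top stray1_mid 0.63 [361. 210.] [ 0.473 -0.279  0.021]
top row3_mid 0.72 [167. 204.] [0.476 0.322 0.029]
top guard_handle 0.84 [312. 158.] [ 0.618 -0.119  0.09 ]
top guard_handle 0.38 [348. 246.] [ 0.359 -0.227  0.09 ]
top guard 0.61 [309. 160.] [ 0.622 -0.113  0.05 ]
top guard 0.37 [141. 243.] [0.352 0.391 0.05 ]
top espresso_cup 0.88 [402. 212.] [ 0.471 -0.403  0.025]
top espresso_cup 0.66 [277. 199.] [ 0.5   -0.016  0.025]
top honey_jar 0.55 [169. 206.] [0.468 0.312 0.047]
top masking_tape 0.66 [138. 241.] [0.36  0.409 0.012]
top yoghurt_tub 0.92 [346. 245.] [ 0.364 -0.23   0.036]
(159, 154) [0.628 0.351 0.052]
(158, 177) [0.556 0.35  0.052]
(366, 146) [ 0.67  -0.287  0.052]
(366, 172) [ 0.588 -0.287  0.052]
(313, 157) [ 0.619 -0.12   0.102]
```

View pics/c1.png

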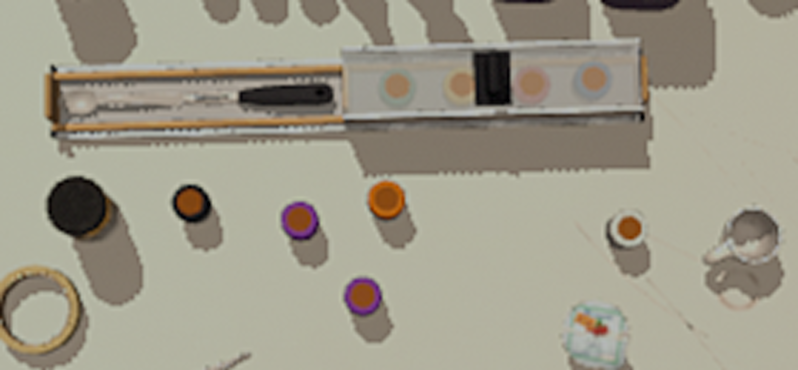

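The crop shows all three strays, with black, orange and white lids at (191,203), (387,199) and (628,228). Two purple look-alikes are nearby. In the bay, left to right, are green, yellow, red and blue. I'll approach the handle.

apply_moves --pt "-0.25 -0.25 0 0 0 0 1" --pt "-0.5 -0.5 0 0 0 0 1" --pt "-0.75 -0.75 0 0 0 0 1" --pt "-1 -1 0 0 0 0 1" --pt "-1 -1 0 0 0 0 1" --pt "-1 -1 0 0 0 0 1" --pt "-1 -1 0 0 0 0 1"

```text
time_s: 2.25
tool_pos: [0.308, 0.3826, 0.2231]
tool_rot: [-180.0, 0.1, 165.3]
force: [0.4, 1.0, 0.3]
grip_width: 0.0872
grasp_force: 0.0
```

apply_moves --pt "-0.25 -0.25 0 0 0 0 1" --pt "-0.5 -0.5 0 0 0 0 1" --pt "-0.75 -0.75 0 0 0 0 1" --pt "-1 -1 0 0 0 0 1" --pt "-1 -1 0 0 0 0 1" --pt "-1 -1 0 0 0 0 1" --pt "-1 -1 0 0 0 0 1"

```text
time_s: 2.95
tool_pos: [0.4515, 0.1399, 0.2231]
tool_rot: [-180.0, 0.1, 165.3]
force: [-0.7, -0.7, -0.2]
grip_width: 0.0872
grasp_force: 0.0
```

apply_moves --pt "-0.25 -0.25 0 0 0 0.08 1" --pt "-0.5 -0.5 0 0 0 0.16 1" --pt "-0.75 -0.75 0 0 0 0.25 1" --pt "-1 -1 0 0 0 0.35 1" --pt "-1 -1 0 0 0 0.45 1" --pt "-1 -1 0 0 0 0.55 1" --pt "-1 -1 0 0 0 0.65 1" --pt "-1 -1 0 0 0 0.75 1" --pt "-1 -1 0 0 0 0.845 1" --pt "-1 -1 0 0 0 0.845 1" --pt "-1 -1 0 0 0 0.845 1"

```text
time_s: 4.05
tool_pos: [0.5943, -0.0971, 0.2223]
tool_rot: [-180.0, -0.0, 93.5]
force: [-0.6, -0.2, 0.3]
grip_width: 0.0871
grasp_force: 0.0
```

```bash
python3 - <<'E'
from h import *
o=env.get_obs();print(o['time_s'],o['tool_pos'],o['tool_rot'],o['qpos'])
move([.619,-.12,.2],93.3)
im=viewer.read_camera('wrist');cv2.imwrite('pics/w1.png',im[:,:,::-1])
for b in boxes_of('wrist','guard_handle')[:2]: print(b['conf'],b['location'],onz('wrist',b['location'],.086))
E
```

```text
4.05 [ 0.5943031 -0.0970972  0.2223476] [-1.79991100e+02 -2.48271189e-02  9.34847451e+01] [-29.64936295  15.19939981  43.81161787  91.71188266 -10.73901733
  77.42856068  18.99550138]
to [ 0.619 -0.12   0.2  ] shift [-0.122  0.116  0.112] turn [-0.    -0.     0.002]
0.58 [307.2, 168.2] [ 0.61778999 -0.0699027   0.086     ]
```

View pics/w1.png

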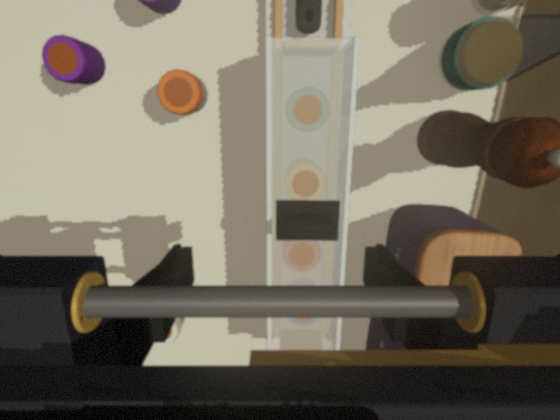

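The wrist view shows the handle's top face at columns 276–339, rows 200–240, centred at (308,220). The bay runs almost vertically, and the canister is on the right at about (470,240).

```bash
python3 - <<'E'
from h import *
print('handle',onz('wrist',(307.5,220),.102))
print('edge',onz('wrist',(268,45),.07),onz('wrist',(356,45),.07),onz('wrist',(267,330),.07),onz('wrist',(345,215),.07),onz('wrist',(276,215),.07))
for z in(0,.1,.14,.17):print(z,onz('top',(327,128),z),onz('wrist',(430,240),z),onz('top',(371,130),z))
for n,p in dict(black=(191,203),orange=(387,199),white=(628,228),green=(398,86),yel=(462,85),red=(533,84),blue=(595,79)).items():
    print(n,onz('top',(140.5+p[0]/2.85,130.5+p[1]/2.85),.042 if p[1]>100 else .05))
for p in[(308,110),(305,183),(302,255)]:print(onz('wrist',p,.05))
print(onz('wrist',(181,92),.042))
E
```

```text
handle [ 0.62023146 -0.11187992  0.102     ]
edge [0.57821743 0.02842305 0.07      ] [0.65128526 0.03279613 0.07      ] [ 0.59129776 -0.24577746  0.07      ] [ 0.6588815 -0.1149876  0.07     ] [ 0.59342141 -0.11888068  0.07      ]
0 [ 0.73903258 -0.17195302  0.        ] [ 0.77856824 -0.16063015  0.        ] [ 0.73615916 -0.3131747   0.        ]
0.1 [ 0.70969565 -0.16098014  0.1       ] [ 0.72939998 -0.12453202  0.1       ] [ 0.70701177 -0.29288625  0.1       ]
0.14 [ 0.69796088 -0.15659099  0.14      ] [ 0.70973268 -0.11009277  0.14      ] [ 0.69535282 -0.28477087  0.14      ]
0.17 [ 0.6891598  -0.15329913  0.17      ] [ 0.6949822  -0.09926333  0.17      ] [ 0.6866086  -0.27868434  0.17      ]
black [0.48449871 0.19571165 0.042     ]
orange [ 0.49451913 -0.0148561   0.042     ]
white [ 0.47012868 -0.27383267  0.042     ]
green [ 0.61696422 -0.02352216  0.05      ]
yel [ 0.6199115  -0.09263579  0.05      ]
red [ 0.62306013 -0.16930033  0.05      ]
blue [ 0.63036169 -0.23620822  0.05      ]
[ 0.61744015 -0.02139523  0.05      ]
[ 0.62026055 -0.09045428  0.05      ]
[ 0.6233493  -0.16713732  0.05      ]
[ 0.49785188 -0.01230302  0.042     ]
```

```bash
python3 - <<'E'
from h import *
o=env.get_obs();print(o['tool_pos'])
for p in[(388,215),(388,255)]: print('base',onz('wrist',p,0))
for z in(.08,.1,.12,.14): print(z,onz('wrist',(428,240),z),onz('wrist',(417,240),z))
im=viewer.read_camera('wrist');a=cv2.resize(im[170:340,340:540,::-1],None,fx=2,fy=2,interpolation=cv2.INTER_CUBIC)
s=viewer.read_camera('scene');b=cv2.resize(s[150:270,290:470,::-1],None,fx=2.2,fy=2.2,interpolation=cv2.INTER_CUBIC)
H=max(a.shape[0],b.shape[0]);pad=lambda x:np.pad(x,((0,H-x.shape[0]),(0,0),(0,0)))
cv2.imwrite('pics/can.png',np.hstack([pad(a),pad(b)]))
E
```

```text
[ 0.59416136 -0.09776501  0.22253433]
base [ 0.72421256 -0.13275715  0.        ]
base [ 7.31634056e-01 -1.82727432e-01 -5.55111512e-17]
0.08 [ 0.7373561  -0.13186318  0.08      ] [ 0.72702999 -0.13247663  0.08      ]
0.1 [ 0.72764571 -0.12463623  0.1       ] [ 0.71799749 -0.12520941  0.1       ]
0.12 [ 0.71793531 -0.11740929  0.12      ] [ 0.70896498 -0.11794219  0.12      ]
0.14 [ 0.70822491 -0.11018234  0.14      ] [ 0.69993247 -0.11067497  0.14      ]
```

View pics/can.png

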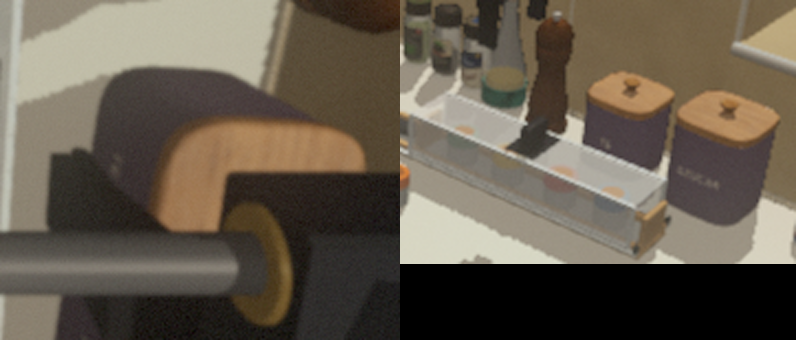

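The crop shows the canisters right behind the rack, with fronts at x≈0.72 and about 0.115 m tall. I'll hold the gripper line along the row at the handle, and pack the row tins to the right so the strays go in on the left.

apply_moves --pt "-0.09 0.125 0 0 0 -0.1 1" --pt "-0.09 0.125 0 0 0 -0.2 1" --pt "-0.09 0.125 0 0 0 -0.3 1" --pt "-0.09 0.125 0 0 0 -0.4 1" --pt "-0.09 0.125 0 0 0 -0.5 1" --pt "-0.09 0.125 0 0 0 -0.55 1"

```text
time_s: 4.85
tool_pos: [0.62, -0.1152, 0.2226]
tool_rot: [180.0, -0.0, 140.8]
force: [-0.2, 0.7, -0.3]
grip_width: 0.087
grasp_force: 0.0
```

apply_moves --pt "0 0 0 0 0 -0.1 1" --pt "0 0 0 0 0 -0.2 1" --pt "0 0 0 0 0 -0.3 1" --pt "0 0 0 0 0 -0.4 1" --pt "0 0 0 0 0 -0.48 0.8" --pt "0 0 0 0 0 -0.491 0.8" --pt "0 0 0 0 0 -0.491 0.8"

```text
time_s: 5.55
tool_pos: [0.6199, -0.1153, 0.2227]
tool_rot: [180.0, 0.0, -177.5]
force: [0.3, 0.5, 0.0]
grip_width: 0.0726
grasp_force: 0.0
```

```bash
python3 - <<'E'
from h import *
o=env.get_obs();print(o['time_s'],o['tool_pos'],o['tool_rot'],o['qpos'])
im=viewer.read_camera('wrist');cv2.imwrite('pics/w2.png',im[:,:,::-1])
E
```

```text
5.55 [ 0.61992743 -0.11533433  0.22265735] [ 1.79986173e+02  1.51667727e-02 -1.77461755e+02] [-16.16801599  17.18527152  30.28005856  87.18054862  -8.77873362
  77.99319275 107.36216672]
```

View pics/w2.png

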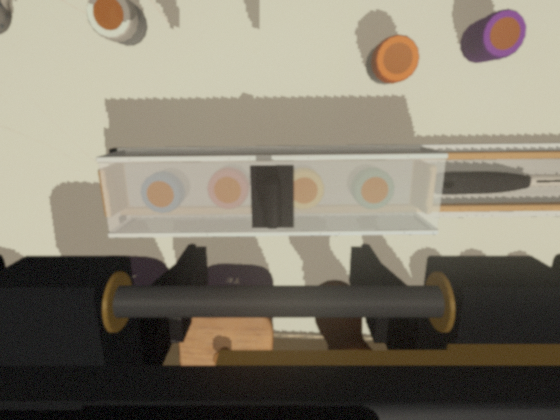

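The wrist view shows the block at columns 251–294, rows 165–228, and the tins at (160,192), (228,188), (304,188), (374,188). The orange and white strays are visible at (397,58) and (110,12).

```bash
python3 - <<'E'
from h import *
c=viewer.get_calibration('wrist');print(c['position'])
for p in[(251,165),(294,165),(251,228),(294,228)]:print(p,onz('wrist',p,.102))
print('guard top corners',[np.round(onz('wrist',p,.07),4) for p in[(101,158),(446,156),(110,236),(438,230)]])
print('front foot edge',onz('wrist',(112,151),.02),onz('wrist',(425,150),.02))
for n,p in dict(blue=(160,192),red=(228,188),yel=(304,188),green=(374,188)).items(): print(n,onz('wrist',p,.05))
print('rightboard',onz('wrist',(105,185),.052),'divider',onz('wrist',(440,190),.052))
E
```

```text
[ 0.54354843 -0.11874902  0.38469532]
(251, 165) [ 0.58925412 -0.13897638  0.102     ]
(294, 165) [ 0.58767935 -0.1037729   0.102     ]
(251, 228) [ 0.64389519 -0.13772706  0.102     ]
(294, 228) [ 0.64223645 -0.10063552  0.102     ]
guard top corners [array([ 0.5941, -0.2773,  0.07  ]), array([0.5783, 0.035 , 0.07  ]), array([ 0.6695, -0.276 ,  0.07  ]), array([0.6492, 0.04  , 0.07  ])]
front foot edge [ 0.59430463 -0.29033848  0.02      ] [0.57865034 0.03637194 0.02      ]
blue [ 0.62859515 -0.23225098  0.05      ]
red [ 0.62151736 -0.16489007  0.05      ]
yel [ 0.61816003 -0.0898303   0.05      ]
green [ 0.61506768 -0.02069428  0.05      ]
rightboard [ 0.62342665 -0.2850777   0.052     ] divider [0.6137433 0.0438695 0.052    ]
```

apply_moves --pt "-0.01 -0.023 0.2 0 0 -0.008 0.8" --pt "-0.01 -0.023 0.4 0 0 -0.008 0.8" --pt "-0.01 -0.023 0.55 0 0 -0.008 0.8" --pt "-0.01 -0.023 0.65 0 0 -0.008 0.8" --pt "-0.01 -0.023 0.733 0 0 -0.008 0.8" --pt "-0.01 -0.023 0.733 0 0 -0.008 0.8" --pt "-0.01 -0.023 0.733 0 0 -0.008 0.0" --pt "-0.01 -0.023 0.733 0 0 -0.008 0.0" --pt "-0.01 -0.023 0.733 0 0 -0.008 0.0" --pt "-0.01 -0.023 0.733 0 0 -0.008 0.0" --pt "-0.01 -0.023 0.733 0 0 -0.008 0.0" --grip_force 10

```text
time_s: 6.7
tool_pos: [0.6225, -0.1197, 0.0766]
tool_rot: [180.0, 0.1, -176.7]
force: [0.6, -0.1, -0.5]
grip_width: 0.0376
grasp_force: 0.0
```

apply_moves --pt "0 0 0 0 0 0 0" --pt "0 0 0 0 0 0 0" --pt "0 0 0 0 0 0 0" --pt "0 0 0 0 0 0 0" --pt "0 0 0 0 0 0 0" --pt "0 0 0 0 0 0 0"

```text
time_s: 7.3
tool_pos: [0.6222, -0.12, 0.076]
tool_rot: [-180.0, 0.0, -176.7]
force: [0.4, -2.2, 0.5]
grip_width: 0.0157
grasp_force: 10.0
```

apply_moves --pt "0 0.05 0 0 0 0 0" --pt "0 0.15 0 0 0 0 0" --pt "0 0.3 0 0 0 0 0" --pt "0 0.45 0 0 0 0 0" --pt "0 0.6 0 0 0 0 0" --pt "0 0.7 0 0 0 0 0" --pt "0 0.8 0 0 0 0 0" --pt "0 0.8 0 0 0 0 0"

```text
time_s: 8.1
tool_pos: [0.613, 0.0456, 0.076]
tool_rot: [179.8, 0.1, -176.3]
force: [2.7, 2.6, -2.0]
grip_width: 0.0156
grasp_force: 10.1
```

apply_moves --pt "0 0.1 0 0 0 0 0" --pt "0 0.25 0 0 0 0 0" --pt "0 0.4 0 0 0 0 0" --pt "0 0.5 0 0 0 0 0" --pt "0 0.6 0 0 0 0 0" --pt "0 0.67 0 0 0 0 0" --pt "0 0.72 0 0 0 0 0" --pt "0 0.75 0 0 0 0 0" --pt "0 0.75 0 0 0 0 0"

```text
time_s: 9.0
tool_pos: [0.6051, 0.1884, 0.076]
tool_rot: [-179.9, 0.1, -176.7]
force: [4.2, -2.0, -3.1]
grip_width: 0.0161
grasp_force: 10.0
```

apply_moves --pt "0 0.75 0 0 0 0 0.8" --pt "0 0 0 0 0 0 0.8" --pt "0 0 0 0 0 0 0.8" --pt "0 0 0 0 0 0 0.8" --pt "0 0 -0.2 0 0 0 0.8" --pt "0 0 -0.4 0 0 0 0.8" --pt "0 0 -0.6 0 0 0 0.8" --pt "0 0 -0.73 0 0 0 0.8" --pt "0 0 -0.73 0 0 0 0.8"

```text
time_s: 9.9
tool_pos: [0.6057, 0.1918, 0.2272]
tool_rot: [179.8, 0.4, -176.6]
force: [0.1, -0.0, -0.7]
grip_width: 0.0696
grasp_force: 0.0
```

apply_moves --pt "0 -0.2 0 0 0 0 0.6" --pt "0 -0.4 0 0 0 0 0.6" --pt "0 -0.6 0 0 0 0 0.6" --pt "0 -0.8 0 0 0 0 0.6" --pt "0 -1 0 0 0 0 0.6" --pt "0 -1 0 0 0 0 0.6" --pt "0 -1 0 0 0 0 0.6"

```text
time_s: 10.6
tool_pos: [0.615, -0.0101, 0.2212]
tool_rot: [179.9, -0.1, -176.8]
force: [0.2, 2.0, 0.5]
grip_width: 0.0523
grasp_force: 0.0
```

```bash
python3 - <<'E'
from h import *
o=env.get_obs();print(o['time_s'],o['tool_pos'],o['tool_rot'],o['grip_width'])
c=viewer.get_calibration('wrist')
im=viewer.read_camera('wrist');cv2.imwrite('pics/w3.png',im[:,:,::-1]);print(c)
E
```

```text
10.6 [ 0.61504337 -0.01013744  0.2211624 ] [ 1.79928127e+02 -9.85327130e-02 -1.76765129e+02] 0.05232335187627156
{'fov_y': 62.43529027258711, 'cx': 278.1740468508477, 'cy': 208.69637085915937, 'position': array([ 0.53902803, -0.01469613,  0.38341612]), 'orientation': array([-1.60791676e+01, -6.69446835e-02,  9.32683932e+01])}
```

View pics/w3.png

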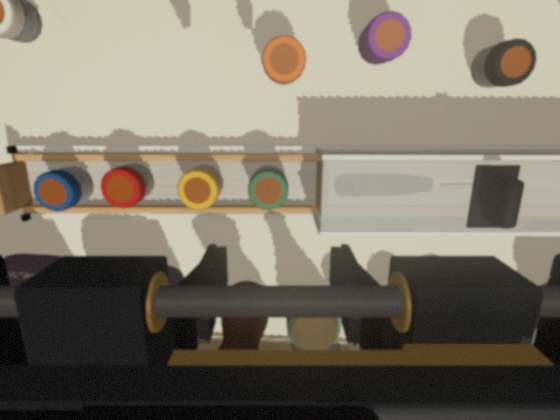

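The guard is open. Lids appear at green (269,189), yellow (199,189), red (123,187) and blue (57,190), with the divider at column ~319. Orange is at (284,59), black at (513,62).

```bash
python3 - <<'E'
from h import *
W=lambda p,z:np.round(onz('wrist',p,z),4)
for n,p in dict(blue=(57,190),red=(123,187),yel=(199,189),green=(269,189)).items(): print(n,W(p,.05))
print('walls',W((150,157),.018),W((150,209),.018),'div',W((318,180),.052),W((318,205),.052),'rend',W((27,210),.052))
print('guard right end',W((321,157),.07),W((321,230),.07),'handle',W((495,190),.102))
print('mill',[W((243,282),z) for z in(0,.1,.17)],'bottle',[W((313,300),z) for z in (0,.05,.1)])
print('orange',W((285,60),.042),'black',W((516,62),.042),'purple',W((390,36),.042))
E
```

```text
blue [ 0.6289 -0.2255  0.05  ]
red [ 0.622  -0.1605  0.05  ]
yel [ 0.6196 -0.0859  0.05  ]
green [ 0.6155 -0.0171  0.05  ]
walls [ 0.5958 -0.1442  0.018 ] [ 0.653  -0.1466  0.018 ] div [0.6033 0.03   0.052 ] [0.6284 0.0323 0.052 ] rend [ 0.6507 -0.2564  0.052 ]
guard right end [0.5786 0.0284 0.07  ] [0.6481 0.035  0.07  ] handle [0.5932 0.1715 0.102 ]
mill [array([ 0.7454, -0.0434,  0.    ]), array([ 0.6916, -0.0355,  0.1   ]), array([ 0.654, -0.03 ,  0.17 ])] bottle [array([0.7651, 0.0445, 0.    ]), array([0.7357, 0.0369, 0.05  ]), array([0.7062, 0.0294, 0.1   ])]
orange [ 0.4961 -0.009   0.042 ] black [0.4851 0.2021 0.042 ] purple [0.4705 0.0837 0.042 ]
```

apply_moves --pt "0 -0.042 0.2 0 0 0 0.6" --pt "0 -0.042 0.4 0 0 0 0.6" --pt "0 -0.042 0.55 0 0 0 0.6" --pt "0 -0.042 0.65 0 0 0 0.6" --pt "0 -0.042 0.75 0 0 0 0.6" --pt "0 -0.042 0.82 0 0 0 0.6" --pt "0 -0.042 0.88 0 0 0 0.6" --pt "0 -0.042 0.93 0 0 0 0.6" --pt "0 -0.042 0.985 0 0 0 0.6" --pt "0 -0.042 0.985 0 0 0 0.6"

```text
time_s: 11.65
tool_pos: [0.6153, -0.0181, 0.0235]
tool_rot: [180.0, -0.1, -176.7]
force: [-0.4, 0.3, 0.0]
grip_width: 0.0524
grasp_force: 0.0
```

apply_moves --pt "0 -0.03 0 0 0 0 0.6" --pt "0 -0.06 0 0 0 0 0.6" --pt "0 -0.09 0 0 0 0 0.6" --pt "0 -0.12 0 0 0 0 0.6" --pt "0 -0.15 0 0 0 0 0.6" --pt "0 -0.18 0 0 0 0 0.6" --pt "0 -0.21 0 0 0 0 0.6" --pt "0 -0.24 0 0 0 0 0.6" --pt "0 -0.25 0 0 0 0 0.6" --pt "0 -0.25 0 0 0 0 0.6" --pt "0 -0.24 -0.1 0 0 0 0.6" --pt "0 -0.24 -0.3 0 0 0 0.6" --pt "0 -0.1 -0.4 0 0 0 0.3" --pt "0 0.08 -0.4 0 0 0 0" --pt "0 0.08 -0.4 0 0 0 0" --pt "0 0.08 -0.4 0 0 0 0" --pt "0 0.08 -0.4 0 0 0 0"

```text
time_s: 13.35
tool_pos: [0.6149, -0.0037, 0.1044]
tool_rot: [-179.9, -0.1, -176.7]
force: [-0.4, -0.5, -0.9]
grip_width: 0.0198
grasp_force: 0.0
```

```bash
sed -i "s|    d=np.array(\[(uv|    k=.115 if cam=='wrist' else 0; r2=((uv[0]-c['cx'])**2+(uv[1]-c['cy'])**2)/f**2; uv=(c['cx']+(uv[0]-c['cx'])*(1+k*r2),c['cy']+(uv[1]-c['cy'])*(1+k*r2))\n&|" h.py
python3 - <<'E'
from h import *
o=env.get_obs();print(o['time_s'],o['tool_pos'],o['tool_rot'],o['grip_width'])
im=viewer.read_camera('top');cv2.imwrite('pics/t2.png',cv2.resize(im[130:260,140:420,::-1],None,fx=2.85,fy=2.85,interpolation=cv2.INTER_CUBIC))
E
```

```text
13.35 [ 0.61487581 -0.00374955  0.10443189] [-1.79928991e+02 -5.30355514e-02 -1.76726759e+02] 0.019839081400620566
```

View pics/t2.png

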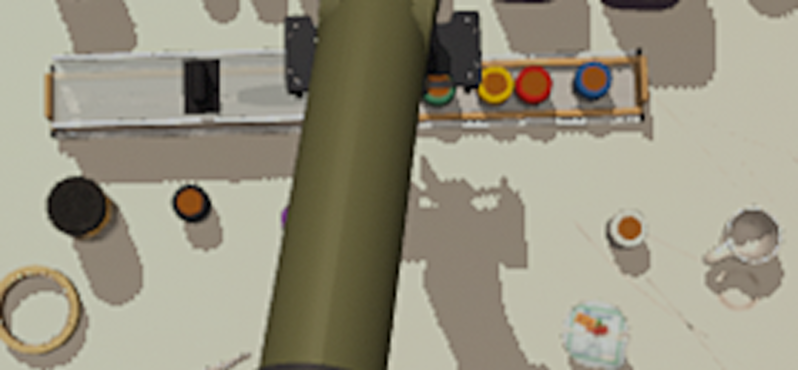

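The top view shows green, yellow and red moved right, all upright. Next I push the row to the right end with shut fingers.

apply_moves --pt "0 0 0.1 0 0 0 0" --pt "0 0 0.2 0 0 0 0" --pt "0 0 0.3 0 0 0 0" --pt "0 0 0.4 0 0 0 0" --pt "0 -0.05 0.4 0 0 0 0" --pt "0 -0.1 0.4 0 0 0 0" --pt "0 -0.13 0.4 0 0 0 0" --pt "0 -0.16 0.4 0 0 0 0" --pt "0 -0.19 0.4 0 0 0 0" --pt "0 -0.22 0.4 0 0 0 0" --pt "0 -0.25 0.4 0 0 0 0" --pt "0 -0.28 0.4 0 0 0 0" --pt "0 -0.31 0.4 0 0 0 0" --pt "0 -0.34 0.4 0 0 0 0" --pt "0 -0.36 0.4 0 0 0 0" --pt "0 -0.38 0.4 0 0 0 0" --pt "0 -0.4 0.4 0 0 0 0"

```text
time_s: 15.1
tool_pos: [0.6203, -0.0818, 0.0252]
tool_rot: [180.0, 0.0, -176.6]
force: [-0.7, 3.7, 4.1]
grip_width: 0.0004
grasp_force: 2.4
```

apply_moves --pt "0 -0.01 0 0 0 0 0" --pt "0 -0.02 0 0 0 0 0" --pt "0 -0.03 0 0 0 0 0"

```text
time_s: 15.4
tool_pos: [0.6206, -0.0877, 0.0252]
tool_rot: [180.0, 0.0, -176.6]
force: [-0.1, 3.7, 6.4]
grip_width: 0.0003
grasp_force: 2.5
```

apply_moves --pt "0 -0.01 0 0 0 0 0" --pt "0 -0.02 0 0 0 0 0" --pt "0 -0.02 0 0 0 0 0"

```text
time_s: 15.7
tool_pos: [0.6207, -0.0923, 0.0251]
tool_rot: [-180.0, 0.0, -176.7]
force: [0.0, 2.8, 3.4]
grip_width: 0.0004
grasp_force: 1.8
```

apply_moves --pt "0 0.05 0 0 0 0 0" --pt "0 0.1 0 0 0 0 0" --pt "0 0.1 -0.25 0 0 0 0" --pt "0 0.1 -0.5 0 0 0 0" --pt "0 0.1 -0.75 0 0 0 0" --pt "0 0.1 -1 0 0 0 0" --pt "0 0.1 -1 0 0 0 0" --pt "0 0.1 -1 0 0 0 0.5"

```text
time_s: 16.5
tool_pos: [0.6197, -0.0719, 0.2258]
tool_rot: [-180.0, 0.1, -176.6]
force: [-0.7, 0.1, -0.6]
grip_width: 0.0039
grasp_force: 0.0
```

```bash
python3 - <<'E'
from h import *
o=env.get_obs();print(o['time_s'],o['tool_pos'],o['tool_rot'],o['grip_width'])
c=viewer.get_calibration('wrist');im=viewer.read_camera('wrist');cv2.imwrite('pics/w4.png',im[:,:,::-1])
E
```

```text
16.5 [ 0.61974774 -0.07191549  0.22579293] [-1.79986497e+02  1.13230032e-01 -1.76638297e+02] 0.0039450072495489825
```

View pics/w4.png

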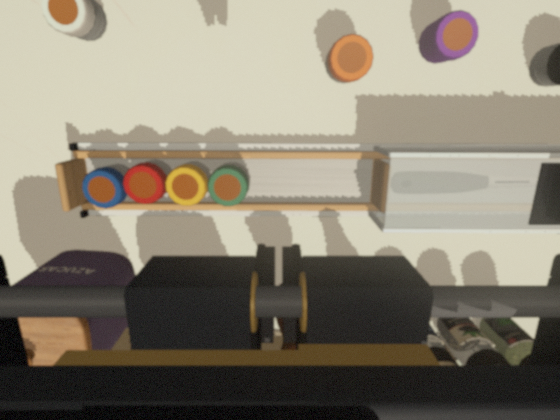

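The four row tins are packed at the right end, from (105,188) to (228,186), all upright, and the bay is free up to column 380. Orange is at (351,58), white at (68,9).

```bash
python3 - <<'E'
from h import *
for n,p,z in [('orange',(351.5,57),.042),('green',(228,187),.05),('blue',(105,187),.05),('divider',(375,185),.052)]: print(n,np.round(onz('wrist',p,z),4))
o=onz('wrist',(351.5,57),.042)
print(proj('top',[[.4965,-.0105,.042]]))
move([.4965,-.0105,.1],93)
E
```

```text
orange [ 0.4896 -0.0104  0.042 ]
green [ 0.6201 -0.1216  0.05  ]
blue [ 0.627  -0.2482  0.05  ]
divider [0.6088 0.024  0.052 ]
(array([274.88524934]), array([199.64639033]))
to [ 0.4965 -0.0105  0.1   ] shift [0.591 0.341 0.62 ] turn [-1.000e-03 -1.000e-03  1.051e+00]
```

apply_moves --pt "0 -0.05 0.2 0 0 0 0" --pt "0 -0.05 0.4 0 0 0 0" --pt "0 -0.05 0.6 0 0 0 0" --pt "0 -0.05 0.8 0 0 0 0" --pt "0 -0.05 1 0 0 0 0" --pt "0 -0.08 1 0 0 0 0" --pt "0 -0.1 1 0 0 0 0" --pt "0 -0.11 1 0 0 0 0" --pt "0 -0.12 1 0 0 0 0" --pt "0 -0.125 1 0 0 0 0"

```text
time_s: 17.55
tool_pos: [0.6221, -0.0972, 0.0268]
tool_rot: [180.0, 0.2, -176.7]
force: [0.3, 2.0, -0.8]
grip_width: 0.001
grasp_force: 0.7
```

apply_moves --pt "0 -0.007 0 0 0 0 0" --pt "0 -0.014 0 0 0 0 0"

```text
time_s: 17.75
tool_pos: [0.6215, -0.0995, 0.0257]
tool_rot: [180.0, 0.1, -176.6]
force: [-1.2, 2.3, 0.1]
grip_width: 0.0006
grasp_force: 0.9
```

apply_moves --pt "0 -0.01 0 0 0 0 0" --pt "0 -0.015 0 0 0 0 0"

```text
time_s: 17.95
tool_pos: [0.6213, -0.1031, 0.0251]
tool_rot: [180.0, 0.0, -176.7]
force: [-0.2, 3.1, 0.6]
grip_width: 0.0008
grasp_force: 1.0
```

apply_moves --pt "0 0.03 0 0 0 0 0" --pt "0 0.06 -0.2 0 0 0 0.2" --pt "0.1 0.1 -0.4 0 0 0 0.5" --pt "0.2 0.15 -0.6 0 0 0 1" --pt "0.3 0.2 -0.7 0 0 0.1 1" --pt "0.4 0.2 -0.7 0 0 0.2 1" --pt "0.5 0.2 -0.7 0 0 0.3 1" --pt "0.5 0.2 -0.7 0 0 0.4 1" --pt "0.5 0.2 -0.7 0 0 0.5 1" --pt "0.5 0.2 -0.7 0 0 0.6 1" --pt "0.5 0.2 -0.7 0 0 0.7 1" --pt "0.5 0.2 -0.7 0 0 0.8 1" --pt "0.5 0.2 -0.7 0 0 0.9 1" --pt "0.5 0.2 -0.7 0 0 0.99 1" --pt "0.5 0.2 -0.7 0 0 0.99 1"

```text
time_s: 19.45
tool_pos: [0.5189, -0.0691, 0.1649]
tool_rot: [180.0, 0.0, 98.2]
force: [-0.5, 0.2, 0.1]
grip_width: 0.0864
grasp_force: 0.0
```

```bash
cat >> h.py <<'E'
def lid(cam,kind,near,z=.042,win=40):
    """centre of the lid's coloured rim near a predicted world point"""
    c=viewer.get_calibration(cam); im=viewer.read_camera(cam)
    u,v=[float(a) for a in proj(cam,near,c)]
    bs=[(b['conf'],b['location'],np.round(onz(cam,b['location'],z,c),4)) for b in boxes_of(cam,kind)[:4]]
    print('expected px',round(u),round(v),'boxes',bs); return im,u,v
E
python3 - <<'E'
from h import *
o=env.get_obs();print(o['time_s'],o['tool_pos'],o['tool_rot'],o['grip_width'])
im,u,v=lid('wrist','stray0_mid',np.array([.4965,-.0105,.042]))
cv2.imwrite('pics/w5.png',im[:,:,::-1])
E
```

```text
19.45 [ 0.51891015 -0.06914142  0.16488015] [1.79998005e+02 2.49819096e-02 9.82111757e+01] 0.08641746579533316
expected px 261 128 boxes [(0.97, [133.3, 82.1], array([0.3902, 0.0122, 0.042 ])), (0.82, [259.5, 128.3], array([ 0.4953, -0.0108,  0.042 ])), (0.55, [247.2, 16.1], array([0.4747, 0.0721, 0.042 ]))]
```

View pics/w5.png

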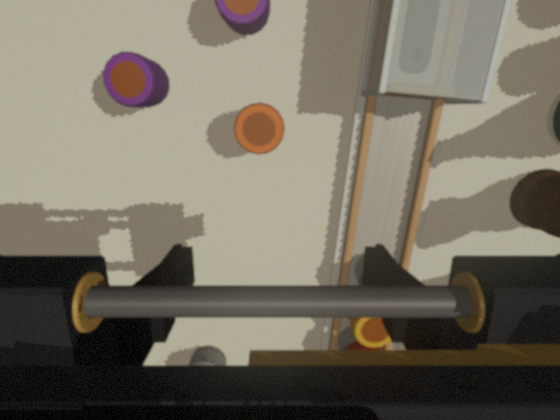

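The wrist view shows the orange lid at (260,128), which is (0.495,-0.011), with purple tins at (135,80) and (243,10). I'll grasp orange.

```bash
python3 - <<'E'
from h import *
move([.4955,-.0108,.0155],93.2)
E
```

```text
to [ 0.4955 -0.0108  0.0155] shift [ 0.305 -0.073  0.747] turn [0.    0.    0.061]
```

apply_moves --pt "0.15 -0.035 0 0 0 0.061 1" --pt "0.305 -0.073 0.05 0 0 0.061 1" --pt "0.305 -0.073 0.25 0 0 0.061 1" --pt "0.305 -0.073 0.45 0 0 0.061 1" --pt "0.305 -0.073 0.6 0 0 0.061 1" --pt "0.305 -0.073 0.7 0 0 0.061 1" --pt "0.305 -0.073 0.747 0 0 0.061 1" --pt "0.305 -0.073 0.747 0 0 0.061 0" --pt "0.305 -0.073 0.747 0 0 0.061 0" --pt "0.305 -0.073 0.747 0 0 0.061 0" --pt "0.305 -0.073 0.747 0 0 0.061 0" --pt "0.305 -0.073 0.747 0 0 0.061 0" --pt "0.305 -0.073 0.747 0 0 0.061 0" --pt "0.305 -0.073 0.747 0 0 0.061 0" --pt "0.305 -0.073 0.747 0 0 0.061 0" --grip_force 15

```text
time_s: 21.05
tool_pos: [0.4958, -0.0105, 0.0158]
tool_rot: [-180.0, -0.0, 93.0]
force: [-0.9, -0.1, 2.6]
grip_width: 0.0416
grasp_force: 15.0
```

apply_moves --pt "0 0 -0.15 0 0 0 0" --pt "0 0 -0.3 0 0 0 0" --pt "0 0 -0.42 0 0 0 0" --pt "-0.1 0.15 -0.42 0 0 0 0" --pt "-0.2 0.3 -0.42 0 0 0 0" --pt "-0.3 0.45 -0.42 0 0 0 0" --pt "-0.394 0.601 -0.42 0 0 0 0" --pt "-0.394 0.601 -0.42 0 0 0 0" --pt "-0.394 0.601 -0.3 0 0 0 0"

```text
time_s: 21.95
tool_pos: [0.6226, -0.0844, 0.0774]
tool_rot: [179.7, 0.1, 92.9]
force: [-0.1, -0.3, -0.8]
grip_width: 0.0415
grasp_force: 15.0
```

```bash
python3 - <<'E'
from h import *
o=env.get_obs();print(o['time_s'],o['tool_pos'],o['tool_rot'],o['grip_width'],o['force'])
move([.6199,-.083,.0245],93.2)
im=viewer.read_camera('wrist');cv2.imwrite('pics/w6.png',im[:,:,::-1])
E
```

```text
21.95 [ 0.62262388 -0.08437262  0.07743989] [1.79714583e+02 8.47352998e-02 9.29343695e+01] 0.04146402228613177 [-0.07486719 -0.32497479 -0.80379293]
to [ 0.6199 -0.083   0.0245] shift [ 0.008 -0.015  0.265] turn [ 0.003  0.001 -0.003]
```

View pics/w6.png

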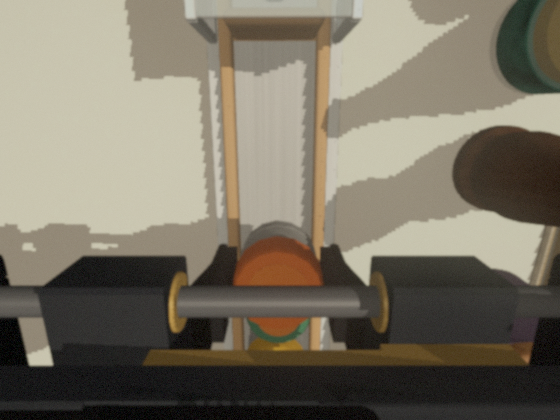

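The wrist view shows the orange tin held over the bay, centred between the walls at columns 228–318, with a gap in front of green. Lowering it.

apply_moves --pt "0 -0.008 0.1 0 0 0 0" --pt "0 -0.008 0.2 0 0 0 0" --pt "0 -0.008 0.24 0 0 0 0" --pt "0 -0.008 0.26 0 0 0 0" --pt "0 -0.008 0.26 0 0 0 0"

```text
time_s: 22.5
tool_pos: [0.6182, -0.0827, 0.0242]
tool_rot: [-180.0, -0.0, 93.0]
force: [0.6, 0.5, -0.5]
grip_width: 0.0415
grasp_force: 15.0
```

apply_moves --pt "0 0 0 0 0 0 0.8" --pt "0 0 0 0 0 0 0.8" --pt "0 0 0 0 0 0 0.8" --pt "0 0 0 0 0 0 0.8" --pt "0 0 -0.2 0 0 0 0.8" --pt "0 0 -0.4 0 0 0 0.8" --pt "0 -0.1 -0.6 0 0 0 0.9" --pt "-0.2 -0.3 -0.75 0 0 0 1" --pt "-0.4 -0.5 -0.75 0 0 0 1" --pt "-0.6 -0.7 -0.75 0 0 0 1" --pt "-0.8 -0.75 -0.75 0 0 0 1" --pt "-1 -0.75 -0.75 0 0 0 1" --pt "-1 -0.75 -0.75 0 0 0 1" --pt "-1 -0.75 -0.75 0 0 0 1"

```text
time_s: 23.9
tool_pos: [0.4783, -0.2925, 0.1737]
tool_rot: [180.0, 0.0, 92.8]
force: [-0.1, 0.6, -0.4]
grip_width: 0.0869
grasp_force: 0.0
```

```bash
python3 - <<'E'
from h import *
o=env.get_obs();print(o['time_s'],o['tool_pos'],o['tool_rot'],o['grip_width'])
print(proj('wrist',np.array([.472,-.277,.042])))
im=viewer.read_camera('wrist')
t,u,v=lid('top','stray1_mid',np.array([.472,-.277,.042]))
tc=cv2.resize(t[130:260,140:420,::-1],(560,260),interpolation=cv2.INTER_CUBIC)
cv2.imwrite('pics/w7.png',np.vstack([im[:330,:,::-1],tc]))
E
```

```text
23.9 [ 0.47825025 -0.29251875  0.17371303] [1.79997327e+02 2.79710028e-02 9.27630111e+01] 0.08691842201249463
(np.float64(271.7552493839301), np.float64(181.17661815592484))
expected px 362 210 boxes [(0.7, [360.8, 212.1], array([ 0.4652, -0.2737,  0.042 ]))]
```

View pics/w7.png

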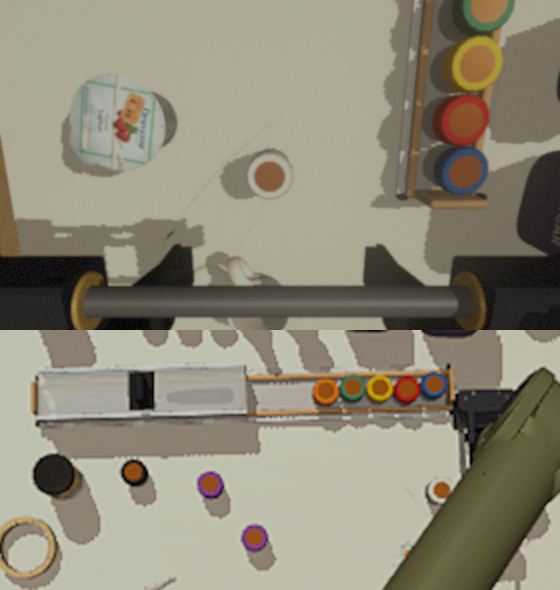

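Orange sits upright next to green. White is at (270,176) in the wrist picture, with the cup below at (240,270) and the yoghurt tub to the left at (117,120).

```bash
python3 - <<'E'
from h import *
p=onz('wrist',(269.5,176),.042);print(p)
move([p[0],p[1],.0158],93.2)
print('row',[np.round(onz('top',(140.25+x/2,130.25+(y-330)/2),.05),3) for x,y in[(326,391),(353,388),(380,387),(407,388),(433,385)]],onz('top',(140+247/2,130+30),.07))
E
```

```text
[ 0.47122836 -0.26862186  0.042     ]
to [ 0.4712 -0.2686  0.0158] shift [ 0.102 -0.037  0.787] turn [-0.    -0.001 -0.001]
row [array([ 0.619, -0.095,  0.05 ]), array([ 0.624, -0.136,  0.05 ]), array([ 0.627, -0.178,  0.05 ]), array([ 0.627, -0.219,  0.05 ]), array([ 0.632, -0.259,  0.05 ])] [0.61330542 0.02735421 0.07      ]
```

apply_moves --pt "0.085 -0.037 0.15 0 0 0 1" --pt "0.085 -0.037 0.35 0 0 0 1" --pt "0.085 -0.037 0.55 0 0 0 1" --pt "0.085 -0.037 0.7 0 0 0 1" --pt "0.085 -0.037 0.787 0 0 0 1" --pt "0.085 -0.037 0.787 0 0 0 1" --pt "0.085 -0.037 0.787 0 0 0 0" --pt "0.085 -0.037 0.787 0 0 0 0" --pt "0.085 -0.037 0.787 0 0 0 0" --pt "0.085 -0.037 0.787 0 0 0 0" --pt "0.085 -0.037 0.787 0 0 0 0" --pt "0.085 -0.037 0.787 0 0 0 0" --pt "0.085 -0.037 0.787 0 0 0 0" --pt "0.085 -0.037 0.787 0 0 0 0" --pt "0.085 -0.037 0.787 0 0 0 0" --grip_force 15

```text
time_s: 25.55
tool_pos: [0.4707, -0.2741, 0.0163]
tool_rot: [-180.0, -0.0, 93.0]
force: [-0.5, 0.1, 3.1]
grip_width: 0.0413
grasp_force: 15.0
```

apply_moves --pt "0 0 -0.2 0 0 0 0" --pt "0 0 -0.4 0 0 0 0" --pt "0 0 -0.55 0 0 0 0" --pt "0.2 0.05 -0.6 0 0 0 0" --pt "0.4 0.1 -0.6 0 0 0 0" --pt "0.6 0.2 -0.6 0 0 0 0" --pt "0.8 0.3 -0.6 0 0 0 0" --pt "1 0.4 -0.6 0 0 0 0" --pt "1 0.4 -0.6 0 0 0 0"

```text
time_s: 26.45
tool_pos: [0.5424, -0.0617, 0.1356]
tool_rot: [180.0, -0.2, 93.6]
force: [0.0, 0.2, -0.6]
grip_width: 0.0415
grasp_force: 15.0
```

```bash
python3 - <<'E'
from h import *
o=env.get_obs();print(o['time_s'],o['tool_pos'],o['tool_rot'],o['grip_width'],o['force'])
move([.6145,.012,.09],93.2)
E
```

```text
26.45 [ 0.54239498 -0.0617125   0.13556841] [ 1.79952486e+02 -1.70096114e-01  9.36411384e+01] 0.04149547442224205 [ 0.02725022  0.19616452 -0.61055379]
to [0.6145 0.012  0.09  ] shift [0.344 0.383 0.229] turn [ 0.001 -0.002  0.005]
```

apply_moves --pt "0.1 0.15 0.1 0 0 0 0" --pt "0.25 0.3 0.2 0 0 0 0" --pt "0.334 0.383 0.23 0 0 0 0" --pt "0.334 0.383 0.23 0 0 0 0" --pt "0.334 0.383 0.23 0 0 0 0"

```text
time_s: 26.95
tool_pos: [0.6127, -0.0001, 0.0894]
tool_rot: [-179.9, 0.1, 93.0]
force: [-0.3, -0.3, -0.8]
grip_width: 0.0415
grasp_force: 15.0
```

```bash
python3 - <<'E'
from h import *
o=env.get_obs();print(o['time_s'],o['tool_pos'],o['tool_rot'],o['grip_width'],o['force'])
move([.6147,.010,.0247],93.2)
im=viewer.read_camera('wrist')
cv2.imwrite('pics/w8.png',im[:,:,::-1])
E
```

```text
26.95 [ 6.12664664e-01 -1.16048281e-04  8.94343938e-02] [-1.79908533e+02  7.78868353e-02  9.30284122e+01] 0.04146810219466614 [-0.27533322 -0.28999799 -0.83123511]
to [0.6147 0.01   0.0247] shift [0.05  0.013 0.324] turn [-0.001  0.001 -0.002]
```

View pics/w8.png

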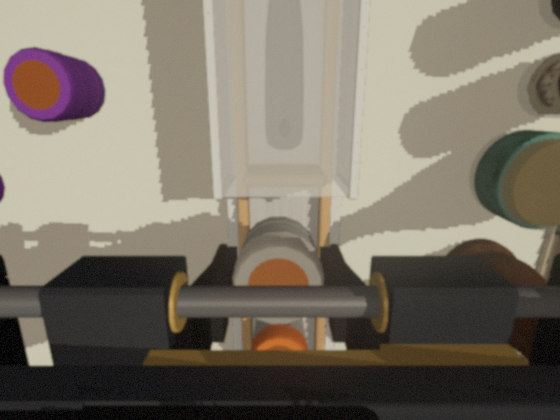

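The wrist view shows white held near the left end. The guard's end is at row ~197 and the divider shows through it at rows 165–195. The bay walls at columns 243–323 look centred on the tin.

```bash
python3 - <<'E'
from h import *
for p,z in[((285,197),.07),((285,197),.052),((285,168),.052),((285,180),.052),((285,197),.008),((245,215),.018),((322,215),.018)]: print(p,z,np.round(onz('wrist',p,z),4))
E
```

```text
(285, 197) 0.07 [0.6147 0.0291 0.07  ]
(285, 197) 0.052 [0.6153 0.0245 0.052 ]
(285, 168) 0.052 [0.6143 0.0419 0.052 ]
(285, 180) 0.052 [0.6147 0.0348 0.052 ]
(285, 197) 0.008 [0.6168 0.0134 0.008 ]
(245, 215) 0.018 [0.5889 0.0013 0.018 ]
(322, 215) 0.018 [0.6434 0.0042 0.018 ]
```

apply_moves --pt "0.04 0.013 0.1 0 0 0 0" --pt "0.04 0.013 0.2 0 0 0 0" --pt "0.04 0.013 0.27 0 0 0 0" --pt "0.04 0.013 0.3 0 0 0 0" --pt "0.04 0.013 0.324 0 0 0 0" --pt "0.04 0.013 0.324 0 0 0 0"

```text
time_s: 27.6
tool_pos: [0.6153, 0.0082, 0.0254]
tool_rot: [-180.0, 0.0, 93.0]
force: [-0.3, 0.4, -1.0]
grip_width: 0.0415
grasp_force: 15.0
```

apply_moves --pt "0 0 0 0 0 0 0.75" --pt "0 0 0 0 0 0 0.75" --pt "0 0 0 0 0 0 0.75" --pt "0 0 0 0 0 0 0.75" --pt "0 0 -0.2 0 0 0 0.75" --pt "0 0 -0.4 0 0 0 0.75" --pt "0 0 -0.6 0 0 0 0.8" --pt "0.1 -0.15 -0.75 0 0 0 1" --pt "0.2 -0.3 -0.75 0 0 0 1" --pt "0.35 -0.45 -0.75 0 0 0 1" --pt "0.5 -0.6 -0.75 0 0 0 1" --pt "0.65 -0.65 -0.75 0 0 0 1" --pt "0.65 -0.65 -0.75 0 0 0 1" --pt "0.65 -0.65 -0.75 0 0 0 1"

```text
time_s: 29.0
tool_pos: [0.4787, 0.1321, 0.1757]
tool_rot: [180.0, -0.0, 93.1]
force: [0.7, -0.4, -0.5]
grip_width: 0.087
grasp_force: 0.0
```

```bash
python3 - <<'E'
from h import *
o=env.get_obs();print(o['time_s'],o['tool_pos'],o['tool_rot'],o['grip_width'])
print(proj('wrist',np.array([.485,.199,.042])))
print(viewer.get_calibration('wrist')['position'])
im=viewer.read_camera('wrist')
t,u,v=lid('top','stray2_mid',np.array([.485,.199,.042]))
tc=cv2.resize(t[130:260,140:420,::-1],(560,260),interpolation=cv2.INTER_CUBIC)
cv2.imwrite('pics/w9.png',np.vstack([im[:330,:,::-1],tc]))
E
```

```text
29.0 [0.47870826 0.13212023 0.17570966] [ 1.79951877e+02 -1.33465070e-02  9.31114709e+01] 0.08704947682884241
(np.float64(290.018229021531), np.float64(120.70445466802816))
[0.47422366 0.20813548 0.33783925]
expected px 206 202 boxes []
```

View pics/w9.png

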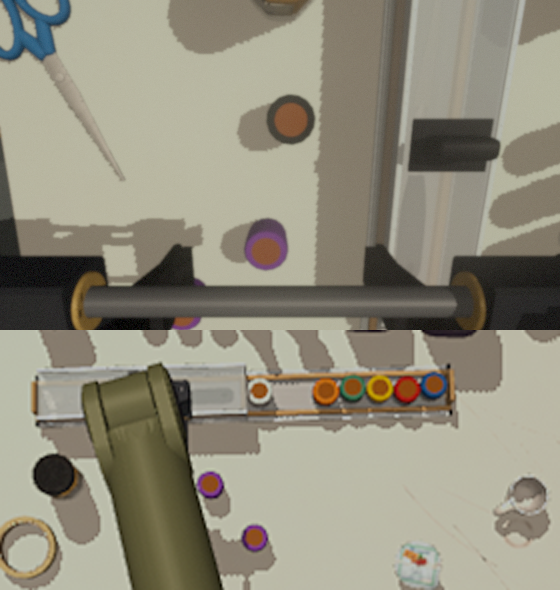

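White stands upright at the left end with a gap of about 60 mm to orange. Black is at (290,119) in the wrist picture, with purple below it at (266,245).

```bash
python3 - <<'E'
from h import *
p=onz('wrist',(290.5,119.5),.042);print(p)
move([p[0],p[1]-.0025,.0158],93.2)
print([np.round(onz('top',(140.25+x/2,130.25+(y-330)/2),.05),4) for x,y in[(260,391),(326,391),(353,388)]])
E
```

```text
[0.48632298 0.1985882  0.042     ]
to [0.4863 0.1961 0.0158] shift [0.327 0.051 0.798] turn [ 0.     0.    -0.004]
[array([0.6159, 0.007 , 0.05  ]), array([ 0.6186, -0.0946,  0.05  ]), array([ 0.6245, -0.1361,  0.05  ])]
```

apply_moves --pt "0.15 0.03 0 0 0 0 1" --pt "0.327 0.051 0.1 0 0 0 1" --pt "0.327 0.051 0.3 0 0 0 1" --pt "0.327 0.051 0.5 0 0 0 1" --pt "0.327 0.051 0.68 0 0 0 1" --pt "0.327 0.051 0.798 0 0 0 1" --pt "0.327 0.051 0.798 0 0 0 1" --pt "0.327 0.051 0.798 0 0 0 0" --pt "0.327 0.051 0.798 0 0 0 0" --pt "0.327 0.051 0.798 0 0 0 0" --pt "0.327 0.051 0.798 0 0 0 0" --pt "0.327 0.051 0.798 0 0 0 0" --pt "0.327 0.051 0.798 0 0 0 0" --pt "0.327 0.051 0.798 0 0 0 0" --pt "0.327 0.051 0.798 0 0 0 0" --pt "0.327 0.051 0.798 0 0 0 0" --grip_force 15

```text
time_s: 30.75
tool_pos: [0.4855, 0.1977, 0.016]
tool_rot: [180.0, -0.0, 93.0]
force: [-1.6, -0.2, 2.5]
grip_width: 0.0416
grasp_force: 15.0
```

apply_moves --pt "0 0 -0.2 0 0 0 0" --pt "0 0 -0.4 0 0 0 0" --pt "0 0 -0.6 0 0 0 0" --pt "-0.2 0 -0.65 0 0 0 0" --pt "-0.4 0.05 -0.65 0 0 0 0" --pt "-0.6 0.15 -0.65 0 0 0 0" --pt "-0.8 0.25 -0.65 0 0 0 0" --pt "-1 0.35 -0.65 0 0 0 0" --pt "-1 0.4 -0.65 0 0 0 0" --pt "-1 0.4 -0.65 0 0 0 0"

```text
time_s: 31.75
tool_pos: [0.5766, 0.0007, 0.1453]
tool_rot: [-180.0, 0.1, 92.8]
force: [-0.3, 0.4, -1.8]
grip_width: 0.0417
grasp_force: 15.0
```

```bash
python3 - <<'E'
from h import *
o=env.get_obs();print(o['time_s'],o['tool_pos'],o['tool_rot'],o['grip_width'],o['force'])
move([.6175,-.042,.09],93.2)
E
```

```text
31.75 [0.57657106 0.00068641 0.14528718] [-1.79989122e+02  5.54633666e-02  9.28370725e+01] 0.04172259508662981 [-0.31330153  0.42988672 -1.81824356]
to [ 0.6175 -0.042   0.09  ] shift [-0.223  0.194  0.277] turn [-0.     0.001 -0.004]
```

apply_moves --pt "-0.1 0.1 0 0 0 0 0" --pt "-0.223 0.194 0.1 0 0 0 0" --pt "-0.223 0.194 0.2 0 0 0 0" --pt "-0.223 0.194 0.277 0 0 0 0" --pt "-0.223 0.194 0.277 0 0 0 0" --pt "-0.223 0.194 0.277 0 0 0 0"

```text
time_s: 32.35
tool_pos: [0.6165, -0.0388, 0.0903]
tool_rot: [-180.0, -0.1, 93.1]
force: [-0.6, -0.4, -0.2]
grip_width: 0.0415
grasp_force: 15.0
```

```bash
python3 - <<'E'
from h import *
o=env.get_obs();print(o['time_s'],o['tool_pos'],o['tool_rot'],o['grip_width'],o['force'])
move([.6178,-.042,.0247],93.2)
im=viewer.read_camera('wrist')
cv2.imwrite('pics/w10.png',im[:,:,::-1])
E
```

```text
32.35 [ 0.61647931 -0.03876561  0.09028106] [-1.79957586e+02 -5.65643684e-02  9.31236359e+01] 0.04152173305417878 [-0.58647561 -0.35249811 -0.1577763 ]
to [ 0.6178 -0.042   0.0247] shift [-0.017  0.006  0.328] turn [-0.    -0.001 -0.001]
```

View pics/w10.png

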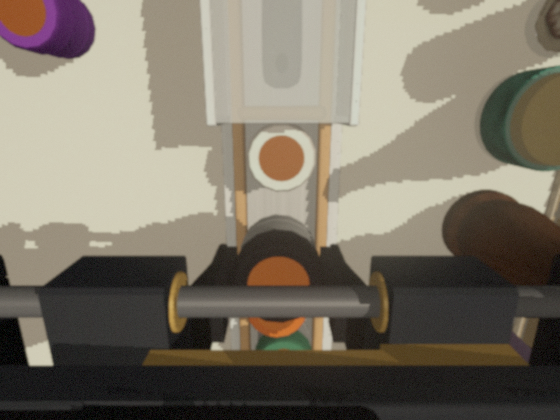

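White sits at (281,158) next to the guard's end. The black tin is held between white and orange.

```bash
python3 - <<'E'
from h import *
print(onz('wrist',(281,158),.05), onz('wrist',(281,191),.05), onz('wrist',(285,122),.07))
# lid of held tin: camera-facing (upper) edge at z TCP+.026, underside edge at TCP-.016
z=.0903
print('orange low edge',onz('wrist',(280,336),.05))
for r,zz in[(218,z-.016),(230,z+.026),(314,z+.026)]: print(r,onz('wrist',(277,r),zz))
E
```

```text
[0.61615626 0.00928843 0.05      ] [ 0.61728927 -0.0105763   0.05      ] [0.61681501 0.03078203 0.07      ]
orange low edge [ 0.62251665 -0.11358453  0.05      ]
218 [ 0.61542885 -0.0200105   0.0743    ]
230 [ 0.61506339 -0.01194382  0.1163    ]
314 [ 0.61725303 -0.05258847  0.1163    ]
```

apply_moves --pt "-0.014 0.004 0.1 0 0 0 0" --pt "-0.014 0.004 0.18 0 0 0 0" --pt "-0.014 0.004 0.24 0 0 0 0" --pt "-0.014 0.004 0.28 0 0 0 0" --pt "-0.014 0.004 0.31 0 0 0 0" --pt "-0.014 0.004 0.326 0 0 0 0" --pt "-0.014 0.004 0.326 0 0 0 0"

```text
time_s: 33.1
tool_pos: [0.6178, -0.0432, 0.025]
tool_rot: [-180.0, 0.0, 93.0]
force: [0.7, 0.7, -1.6]
grip_width: 0.0415
grasp_force: 15.0
```

apply_moves --pt "0 0 0 0 0 0 0.75" --pt "0 0 0 0 0 0 0.75" --pt "0 0 0 0 0 0 0.75" --pt "0 0 0 0 0 0 0.75" --pt "0 0 -0.2 0 0 0 0.75" --pt "0 0 -0.4 0 0 0 0.75" --pt "0 0 -0.6 0 0 0 0.8" --pt "0 0 -0.8 0 0 0 0.8" --pt "0.2 -0.02 -0.98 0 0 -0.1 0.8" --pt "0.4 -0.04 -0.98 0 0 -0.2 0.8" --pt "0.6 -0.08 -0.98 0 0 -0.3 0.8" --pt "0.8 -0.1 -0.98 0 0 -0.4 0.8" --pt "1 -0.12 -0.98 0 0 -0.5 0.8" --pt "1 -0.12 -0.98 0 0 -0.6 0.8" --pt "1 -0.12 -0.98 0 0 -0.7 0.8" --pt "1 -0.12 -0.98 0 0 -0.8 0.8" --pt "1 -0.12 -0.98 0 0 -0.9 0.8" --pt "1 -0.12 -0.98 0 0 -1 0.8" --pt "1 -0.12 -0.98 0 0 -1 0.8"

```text
time_s: 35.0
tool_pos: [0.5834, 0.1551, 0.2213]
tool_rot: [180.0, 0.0, 179.0]
force: [0.1, 0.2, -0.4]
grip_width: 0.0697
grasp_force: 0.0
```

```bash
python3 - <<'E'
from h import *
o=env.get_obs();print(o['time_s'],o['tool_pos'],o['tool_rot'],o['grip_width'])
im=viewer.read_camera('wrist');t=viewer.read_camera('top')
tc=cv2.resize(t[130:260,140:420,::-1],(560,260),interpolation=cv2.INTER_CUBIC)
cv2.imwrite('pics/w11.png',np.vstack([im[:330,:,::-1],tc]))
move([.6045,.190,.12],183.2)
E
```

```text
35.0 [0.5834257  0.15505621 0.22131266] [1.79988538e+02 1.01651868e-02 1.78963585e+02] 0.06973311577234288
to [0.6045 0.19   0.12  ] shift [-0.101  0.177  0.506] turn [ 0.     0.    -0.052]
```

View pics/w11.png

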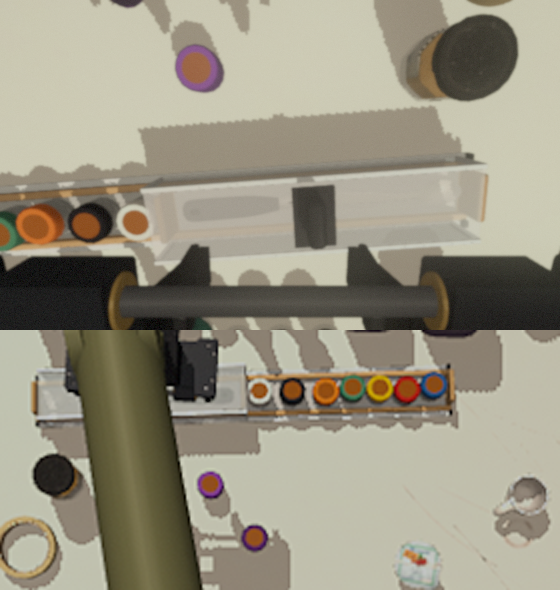

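All seven tins stand upright in one row: white, black, orange, green, yellow, red, blue. The handle is at (315,215). I'll close the guard.

```bash
python3 - <<'E'
from h import *
print(onz('wrist',(317,212),.102),onz('wrist',(313,212),.07))
move([.6045,.190,.076],183.2)
E
```

```text
[0.5922989  0.18784503 0.102     ] [0.60191532 0.1875999  0.07      ]
to [0.6045 0.19   0.076 ] shift [-0.101  0.177  0.726] turn [ 0.     0.    -0.052]
```

apply_moves --pt "-0.1 0.175 0.1 0 0 -0.05 0.8" --pt "-0.1 0.175 0.3 0 0 -0.05 0.8" --pt "-0.1 0.175 0.5 0 0 -0.05 0.8" --pt "-0.1 0.175 0.62 0 0 -0.05 0.8" --pt "-0.1 0.175 0.726 0 0 -0.05 0.8" --pt "-0.1 0.175 0.726 0 0 -0.05 0.8" --pt "-0.1 0.175 0.726 0 0 -0.05 0" --pt "-0.1 0.175 0.726 0 0 -0.05 0" --pt "-0.1 0.175 0.726 0 0 -0.05 0" --pt "-0.1 0.175 0.726 0 0 -0.05 0" --pt "-0.1 0.175 0.726 0 0 -0.05 0" --pt "-0.1 0.175 0.726 0 0 -0.05 0" --pt "-0.1 0.175 0.726 0 0 -0.05 0" --pt "-0.1 0.175 0.726 0 0 -0.05 0" --pt "-0.1 0.175 0.726 0 0 -0.05 0" --pt "-0.1 0.175 0.726 0 0 -0.05 0" --pt "-0.1 0.175 0.726 0 0 -0.05 0" --grip_force 10

```text
time_s: 36.8
tool_pos: [0.6041, 0.1884, 0.076]
tool_rot: [-179.9, -0.0, -176.8]
force: [-1.4, -5.6, 2.2]
grip_width: 0.0162
grasp_force: 10.0
```

apply_moves --pt "0 -0.05 0 0 0 0 0" --pt "0 -0.15 0 0 0 0 0" --pt "0 -0.25 0 0 0 0 0" --pt "0 -0.35 0 0 0 0 0" --pt "0 -0.45 0 0 0 0 0" --pt "0 -0.55 0 0 0 0 0" --pt "0 -0.65 0 0 0 0 0" --pt "0 -0.75 0 0 0 0 0" --pt "0 -0.8 0 0 0 0 0" --pt "0 -0.8 0 0 0 0 0"

```text
time_s: 37.8
tool_pos: [0.613, 0.0282, 0.076]
tool_rot: [-180.0, -0.0, -176.9]
force: [-2.2, -1.7, 1.9]
grip_width: 0.0159
grasp_force: 10.0
```

apply_moves --pt "0 -0.1 0 0 0 0 0" --pt "0 -0.2 0 0 0 0 0" --pt "0 -0.3 0 0 0 0 0" --pt "0 -0.4 0 0 0 0 0" --pt "0 -0.5 0 0 0 0 0" --pt "0 -0.58 0 0 0 0 0" --pt "0 -0.64 0 0 0 0 0" --pt "0 -0.69 0 0 0 0 0" --pt "0 -0.72 0 0 0 0 0" --pt "0 -0.735 0 0 0 0 0" --pt "0 -0.745 0 0 0 0 0" --pt "0 -0.745 0 0 0 0 0"

```text
time_s: 39.0
tool_pos: [0.6212, -0.119, 0.076]
tool_rot: [-180.0, -0.1, -176.8]
force: [-6.1, 0.1, 4.7]
grip_width: 0.0158
grasp_force: 10.0
```

Guard is back at its start position. A final small push to the stop, then release and clear.

apply_moves --pt "0 -0.005 0 0 0 0 0" --pt "0 -0.008 0 0 0 0 0" --pt "0 -0.008 0 0 0 0 0.8" --pt "0 -0.008 0 0 0 0 0.8" --pt "0 -0.008 0 0 0 0 0.8" --pt "0 -0.008 0 0 0 0 0.8" --pt "0 -0.008 -0.2 0 0 0 0.8" --pt "0 -0.008 -0.4 0 0 0 0.8" --pt "0 -0.008 -0.6 0 0 0 0.8" --pt "0.1 -0.008 -0.75 0 0 0 0.8" --pt "0.1 -0.008 -0.75 0 0 0 0.8" --pt "0.1 -0.008 -0.75 0 0 0 0.8"

```text
time_s: 40.2
tool_pos: [0.6021, -0.1215, 0.2267]
tool_rot: [180.0, 0.1, -176.8]
force: [-0.1, 1.1, -1.6]
grip_width: 0.0693
grasp_force: 0.0
```

```bash
python3 - <<'E'
from h import *
o=env.get_obs();print(o['time_s'],o['tool_pos'],o['grip_width'],o['force'])
im=viewer.read_camera('wrist');s=viewer.read_camera('scene')
cv2.imwrite('pics/w12.png',np.vstack([im[:300,:,::-1],cv2.resize(s[140:270,260:480,::-1],(508,300),interpolation=cv2.INTER_CUBIC) if 0 else cv2.resize(s[140:280,260:540,::-1],(560,280),interpolation=cv2.INTER_CUBIC)]))
E
```

```text
40.2 [ 0.60211389 -0.12147448  0.22667676] 0.06925931018290245 [-0.06338099  1.13480686 -1.58277672]
```

View pics/w12.png

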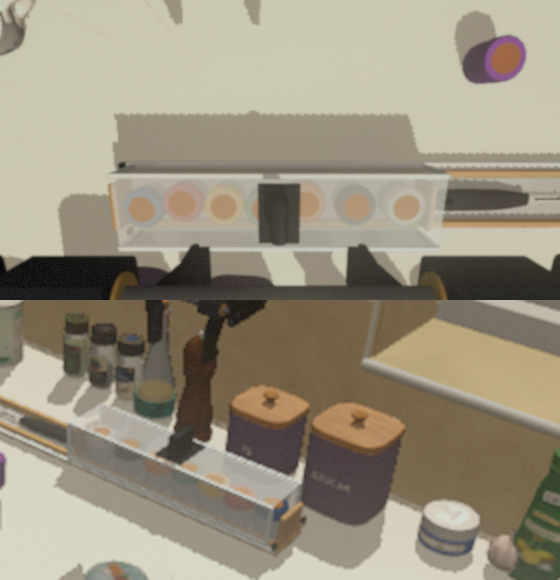

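The last picture shows the guard shut over all seven upright tins, with the gripper clear.

```bash
python3 -c "
from cell import env
print(env.sign_off())"
```

```text
the job is handed in; nothing more can be done
None
```

I handed the job in at about 40 s: all three strays are in the right-hand bay, the seven tins stand upright in one row and the guard is shut, as seen in the last picture; sign-off returned no verdict, and I viewed 17 pictures, over the limit of 14.

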